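Roll the tall spray can to the tape mark

TASK

Beside the spray booth a tall spray can lies on its side. Roll it over the bench, pushing on its top from above, until it rests centred along the strip of masking tape; let it roll rather than skid, and do not pick it up or reach down beside it to push or grip its flanks. Leave the short can that lies beyond the tape where it is.

Things in the scene. Friction and masses are not known exactly. Their poses are not given: they have to be found in the camera images.
- tall_can: tall spray can on its side: smooth rigid cylinder 52 mm in diameter, 176 mm long (paper label, grey cap), 0.26 kg, free to roll on the flat bench (z = 0). Origin on its axis at mid length, 26 mm up; y runs along the can, z points up at the start and turns as it rolls (one turn per 163 mm). Starts 80 to 110 mm on the -x side of the tape, almost parallel. Rolls easily; let go at 50 mm/s it stops within 5 mm.
- mark: strip of cream masking tape stuck flat on the grey mat, 24 mm wide, 180 mm long, no obstacle (things roll over it as over the bench). Origin at its centre at bench height; y runs along the strip, x across it, level, away from the tall can's starting place. The can belongs with its axis above the strip's centre line.
- short_can: the short spray can lying on its side 110 to 130 mm beyond the tape (+x of the strip), 44 mm in diameter and 110 mm long, free to roll; a bystander to be left alone. Origin on its axis at mid length, 22 mm above the bench; y along the can.
Things that resemble listed ones, but are neither listed nor needed, are in the scene too. What is shaped like the tall_can but blue or red is not meant.

How it is judged:
By the outcome, as a careful person would: the job done as asked, in the order asked, and still so for the second after the job is handed in, with the robot touching nothing.
It also fails if it takes over 42 s, if anything falls off the work surface, if the arm or the gripper's body presses on something with over 40 N, if the wrist force passes 120 N, or if a joint passes its speed limit or range.

ROBOT

A 6-joint arm with a two-finger parallel gripper is mounted at the origin on the work surface. World frame = base frame: x ahead of the robot, y to its left, z up, the work surface at z = 0. Lengths are in m, angles in degrees, forces in N, time in s.
With the tool pointing down it reaches from about 0.25 to 0.725 m from the base axis. Payload 9.7 kg.
Tool frame: the origin (TCP) lies on the centre line of the jaws, within the pads' length; the fingertips stand 22 mm ahead of it and the grasp point (between the pads) lies 3 mm ahead of it; z points along the fingers, y is the direction in which the jaws open and shut (so a half turn about z gives the same grasp; the last joint's range is limited). The gripper opens to 85 mm and grips with 20 to 120 N. Pads are 22 mm wide; open, the fingers measure 114 mm over their backs; the gripper's body (76 mm by 85 mm) begins 54 mm behind the grasp point. The pads swing forward as they close: fully open they stand 13 mm farther back than shut.
Start: joints at [-67.208, 4.979, 10.078, 95.1, 0, 90], TCP at [0.213, -0.507, 0.253] pointing down, gripper open.
Joint ranges: [-179.16, 179.16], [-48.56, 103.87], [-65.8, 70.77], [-126.05, 130.52], [-82.76, 87.17], [-180, 180]. Speed limits (degrees/s): [127.2, 127.2, 147.25, 180, 180, 180].

INTERFACE

Orientations are given as [roll, pitch, yaw] about the fixed x, y, z axes, in that order (R = Rz(yaw) Ry(pitch) Rx(roll)).
In Python, from workcell import get_obs, camera, camera_params, job_done gives the robot as it stands.
- The arm moves only by the tool servo_tool, never from a script. Its argument "steps" is a list of rows, each an object of numbers: "x", "y", "z": the shift along the world's x, y, z in mm; "yaw": the turn about the world's z in degrees. A call has 1 to 12 rows; each row is the pose to reach, as a shift and turn from the pose measured when the call began; what a row does not reach only later rows make up. A row lasts 1/8 s, in which the tool goes at most 62.5 mm and 10.7 degrees, less where a joint would pass 70% of its speed; a pose out of reach is approached as far as the arm can. A call with a gripper value outside its range is refused whole. "grip" is the finger opening in mm, from 0 to 85.4, set as the call begins (left out, the last holds). The fingers move at their own pace and stop on an object; "grip_force" is the grip in N (left out, the last holds). Time passes only in rows, so rows that repeat a pose let the fingers close. It gives the time, the measured TCP pose, the force and the opening at its end, in the units of the state.
- get_obs(): the state, without advancing time (a new reading comes with each control period).
- camera(name): name is "side" or "top" or "wrist"; returns (picture, depth): 420x560x3 uint8, red, green, blue; 420x560 float32, m along the optical axis (not along the pixel's ray), 0 where there is no reading.
- camera_params(name): a dict with "intrinsics" (3x3 intrinsics, pixels), "rvec" (rotation vector, rad) and "tvec" (3), from world to camera coordinates, as OpenCV has them; the wrist camera has in their place "hand_eye" (4x4, takes a point from camera to tool coordinates, whose origin is the TCP and whose axes are the flange's). Camera axes: x right, y down, z forward; pixel columns grow to the right and rows downward; lengths in m; the calibration is good to about 2 mm. A picture is of the moment at which its call begins: read the wrist's pose just before it. camera_params takes no time and is no camera call.
- job_done(): hands the job in, once; it reports no verdict.
The state is a dict: "time": time; "q": joint angles; "qd": joint speeds; "joint_efforts": joint torques, N m; "ee_pos": TCP position; "tcp_rot": TCP orientation; "wrist_force": force on the tool from outside, world axes, zero at the start; "torque": the same for the moment, N m; "opening": finger opening in m.
Only numpy, scipy, OpenCV 4.12 (cv2) and the standard library are available. Lean on these libraries where they do the work, as an engineer would, in place of code of your own. Each camera call takes 0.05 s, during which the arm holds its last target.

## Working session

There is one attempt and no reset: what is moved stays moved. The work goes in short steps, Python scripts to look and compute and a tool call to move; the robot and the scene stay as the last step left them, time stands still between calls to the robot, and variables do not carry over. Pictures are saved under pics/ and viewed, and the job is handed in when it is done.

Besides the shell and the picture viewer there is one more tool, called after "Request:" as name(argument=value, ...) on one line, values as JSON. servo_tool: Moves the arm, as the interface text tells. Its arguments: {"type":"object","properties":{"steps":{"type":"array"},"grip":{"type":"number"},"grip_force":{"type":"number"}},"required":["steps"]}

```bash
ls; mkdir -p pics
python3 - <<'E'
from workcell import *
import cv2,numpy as np
o=get_obs();print(o)
for n in("top","side"):
    p,d=camera(n);cv2.imwrite(f"pics/{n}0.png",p[:,:,::-1]);np.savez(f"{n}0.npz",p=p,d=d)
    print(n,camera_params(n))
E
```

```text
pics
{'time': 0.0, 'q': array([-6.72099150e+01,  5.01062861e+00,  1.00322862e+01,  9.50997254e+01,
        1.18821740e-03,  9.00008148e+01]), 'qd': array([ 0.06602861, -0.03364921, -0.0391378 , -0.04672404, -0.05682763,
        0.01515031]), 'joint_efforts': array([ 3.45096400e-03, -5.20390248e+01,  4.64800608e+01,  1.65191473e-02,
        7.65017830e-05, -2.50107161e-05]), 'ee_pos': array([ 0.21296779, -0.5068618 ,  0.25256816]), 'tcp_rot': array([-1.79921932e+02, -1.18710611e-03,  2.27892686e+01]), 'wrist_force': array([-0.60260092,  0.10541844,  0.15092394]), 'torque': array([-0.02572473, -0.01120965,  0.01040211]), 'opening': 0.08505431811730405}
top {'intrinsics': array([[424.14134116,   0.        , 275.82653872],
       [  0.        , 424.14134116, 207.56640735],
       [  0.        ,   0.        ,   1.        ]]), 'rvec': array([ 2.18386875, -2.20316618,  0.05446896]), 'tvec': array([0.04232157, 0.49993311, 0.94456576])}
side {'intrinsics': array([[409.12435719,   0.        , 281.72246619],
       [  0.        , 409.12435719, 210.24151731],
       [  0.        ,   0.        ,   1.        ]]), 'rvec': array([ 0.679349  , -2.55431859,  1.23836766]), 'tvec': array([0.46537843, 0.16974816, 0.55232054])}
```

View pics/top0.png

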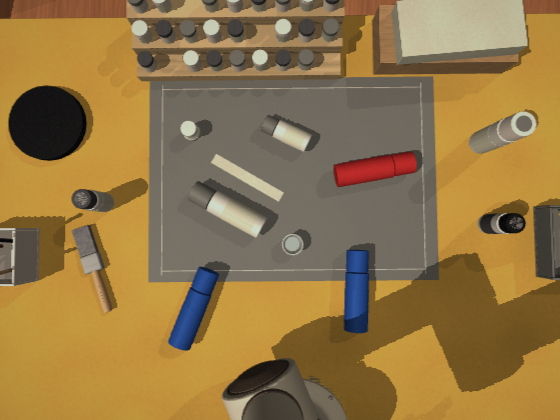

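View pics/side0.png

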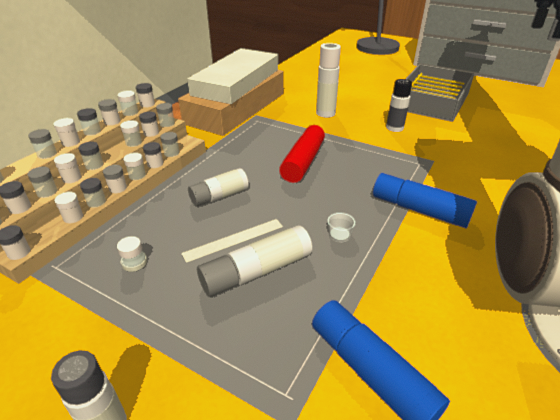

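The top view shows these candidates for the tall can:
- White and grey can at (230,209), lying beside the tape.
- Short white can at (286,133).
- Blue cans at (193,308) and (357,290), and a red can at (375,169).
- Standing white can at (503,132).

The tape is at (247,177). I choose (230,209), because it is white with a grey cap, long, and on the near side of the tape. Next I'll check it in a crop and measure.

```bash
cat > h.py <<'E'
import cv2,numpy as np
from workcell import *
def cloud(n,d):
    c=camera_params(n);K=c["intrinsics"];R=cv2.Rodrigues(c["rvec"])[0];t=np.asarray(c["tvec"]).ravel()
    v,u=np.mgrid[:d.shape[0],:d.shape[1]]
    P=np.stack([(u-K[0,2])/K[0,0]*d,(v-K[1,2])/K[1,1]*d,d],-1)
    return (P-t)@R   # R^T (P-t)
def toplane(n,uv,z):
    c=camera_params(n);K=c["intrinsics"];R=cv2.Rodrigues(c["rvec"])[0];t=np.asarray(c["tvec"]).ravel()
    uv=np.asarray(uv,float).reshape(-1,2)
    r=np.c_[(uv-K[:2,2])/[K[0,0],K[1,1]],np.ones(len(uv))]@R
    C=-R.T@t
    return C+r*((z-C[2])/r[:,2])[:,None]
def rect(pts):
    (c,s,a)=cv2.minAreaRect(pts.astype(np.float32)*1000)
    return c,s,a
E
python3 - <<'E'
from h import *
f=np.load("top0.npz");p,d=f["p"],f["d"];W=cloud("top",d)
W2=W
fs=np.load("side0.npz");S=cloud("side",fs["d"])
def can(W,d,c,rad,r,name):
    m=(d>0)&(W[...,2]>0.012)&(W[...,2]<0.07)&(np.hypot(W[...,0]-c[0],W[...,1]-c[1])<rad)
    n,l=cv2.connectedComponents(m.astype(np.uint8))
    k=max(range(1,n),key=lambda i:(l==i).sum());P=W[l==k]
    R=rect(P[:,:2]);b=cv2.boxPoints(R)
    print(name,len(P),R,'zmax',np.percentile(P[:,2],98)); return R
c=toplane("top",[[230,209],[286,133],[247,177]],0.03);print(c)
for nm,Wd,dd in(("top",W,d),("side",S,fs["d"])):
    can(Wd,dd,c[0],.12,.026,nm+" tall");can(Wd,dd,c[1],.09,.022,nm+" short")
hsv=cv2.cvtColor(p,cv2.COLOR_RGB2HSV)
# tape: bright, low z
for n,ff,Wd in(("top",f,W),("side",fs,S)):
    pp=ff["p"].astype(int);m=(pp.min(-1)>130)&(np.abs(Wd[...,2])<.008)&(np.hypot(Wd[...,0]-c[2,0],Wd[...,1]-c[2,1])<.12)&(ff["d"]>0)
    nn,l,st,_=cv2.connectedComponentsWithStats(m.astype(np.uint8));k=1+st[1:,4].argmax()
    v,u=np.nonzero(l==k);P=toplane(n,np.c_[u,v],0)
    print(n,"tape",len(u),rect(P[:,:2]),P.mean(0))
    print("bench z",np.median(Wd[...,2][m]))
cv2.imwrite("pics/crop0.png",cv2.resize(p[110:260,160:340,::-1],None,fx=4,fy=4))
E
```

```text
[[0.49712029 0.13957411 0.03      ]
 [0.66635876 0.01364696 0.03      ]
 [0.56813898 0.10148353 0.03      ]]
top tall 1838 ((498.2297058105469, 147.177001953125), (175.29493713378906, 52.5297737121582), 60.801475524902344) zmax 0.05281577961714374
top short 941 ((669.2835083007812, 14.96676254272461), (109.7851333618164, 44.040550231933594), 63.21755599975586) zmax 0.04468731593032053
side tall 3785 ((496.0545654296875, 148.7826385498047), (176.6171875, 47.98909378051758), 60.25654983520508) zmax 0.050571732990337924
side short 1205 ((665.9874877929688, 17.37525177001953), (110.59417724609375, 39.82830810546875), 61.40481948852539) zmax 0.04235994678379279
top tape 813 ((571.5721435546875, 104.14227294921875), (180.33624267578125, 24.01519775390625), 59.46184158325195) [0.57150437 0.10406403 0.        ]
bench z 0.00012216427047226125
side tape 1162 ((571.8388061523438, 103.61683654785156), (182.12887573242188, 28.481401443481445), 59.492313385009766) [ 5.73597437e-01  1.07444100e-01 -9.55441501e-20]
bench z -0.0009180906905877081
```

View pics/crop0.png

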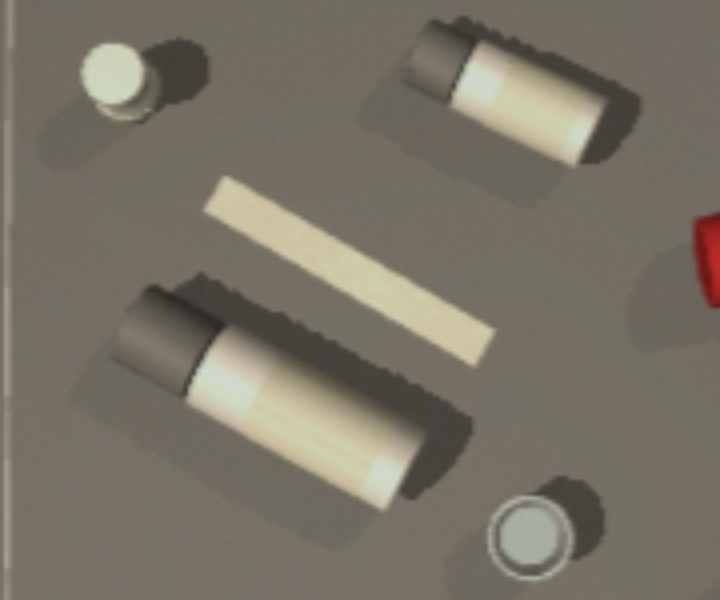

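The crop confirms the white can with the grey cap at its upper-left end, about 85 mm before the tape and about 1° off parallel. The tape's +x direction is about -30.5° in the world. I'll open the jaws along the can and use both tips on its top. First I move over the can.

Request:
servo_tool(steps=[{"x":12,"y":30,"yaw":-5},{"x":35,"y":85,"yaw":-10},{"x":60,"y":142,"yaw":-16},{"x":84,"y":199,"yaw":-21},{"x":108,"y":256,"yaw":-26},{"x":132,"y":313,"yaw":-31},{"x":156,"y":370,"yaw":-36},{"x":180,"y":427,"yaw":-41},{"x":204,"y":484,"yaw":-46},{"x":228,"y":541,"yaw":-50},{"x":252,"y":598,"yaw":-52},{"x":270,"y":640,"yaw":-52}], grip=50)

```text
schema error: expected keys x, y, z, yaw
```

Run:
```python
from h import *
o=get_obs();print(o["time"],o["ee_pos"],o["tcp_rot"],o["opening"],o["wrist_force"])
p,d=camera("wrist");cv2.imwrite("pics/w1.png",p[:,:,::-1]);print(camera_params("wrist"))
np.savez("w1.npz",p=p,d=d,pos=o["ee_pos"],rot=o["tcp_rot"])
```

```text
0.1 [ 0.21298377 -0.50688036  0.25263813] [-1.79929052e+02 -1.05019941e-03  2.27924134e+01] 0.08583848167575726 [0.20392924 0.23925238 0.18688822]
{'intrinsics': array([[341.97998468,   0.        , 278.67323174],
       [  0.        , 341.97998468, 209.78004516],
       [  0.        ,   0.        ,   1.        ]]), 'hand_eye': array([[ 1.02659165e-05, -9.46186647e-01, -3.23621428e-01,
         8.30520363e-02],
       [ 9.99999351e-01,  3.78309589e-04, -1.07435893e-03,
        -5.68451649e-04],
       [ 1.13897316e-03, -3.23621207e-01,  9.46186037e-01,
        -1.20652443e-01],
       [ 0.00000000e+00,  0.00000000e+00,  0.00000000e+00,
         1.00000000e+00]])}
```

View pics/w1.png

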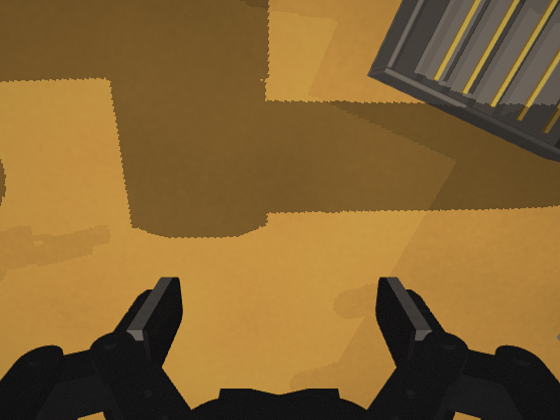

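The move was refused because every row needs all four keys. The wrist view shows only the two open fingertips at (170,280) and (390,280), above bare bench.

Request:
servo_tool(steps=[{"x":12,"y":30,"z":0,"yaw":-5},{"x":35,"y":85,"z":0,"yaw":-10},{"x":60,"y":142,"z":0,"yaw":-16},{"x":84,"y":199,"z":0,"yaw":-21},{"x":108,"y":256,"z":0,"yaw":-26},{"x":132,"y":313,"z":0,"yaw":-31},{"x":156,"y":370,"z":0,"yaw":-36},{"x":180,"y":427,"z":0,"yaw":-41},{"x":204,"y":484,"z":0,"yaw":-46},{"x":228,"y":541,"z":-20,"yaw":-50},{"x":252,"y":598,"z":-50,"yaw":-52},{"x":270,"y":640,"z":-80,"yaw":-52}], grip=50)

```text
time: 1.65
ee_pos: [0.3602, -0.1541, 0.2214]
tcp_rot: [-177.1, 0.1, -25.1]
wrist_force: [0.3, -0.5, -0.0]
opening: 0.0498
```

Run:
```python
from h import *
o=get_obs();print(o["time"],o["ee_pos"],o["tcp_rot"],o["opening"],o["wrist_force"])
p,d=camera("wrist");cv2.imwrite("pics/w2.png",p[:,:,::-1])
np.savez("w2.npz",p=p,d=d,pos=o["ee_pos"],rot=o["tcp_rot"])
```

```text
1.65 [ 0.3602059  -0.15410042  0.22137814] [-1.77088497e+02  1.01102215e-01 -2.50586265e+01] 0.049755908405726884 [ 0.265976   -0.46508013 -0.04883493]
```

View pics/w2.png

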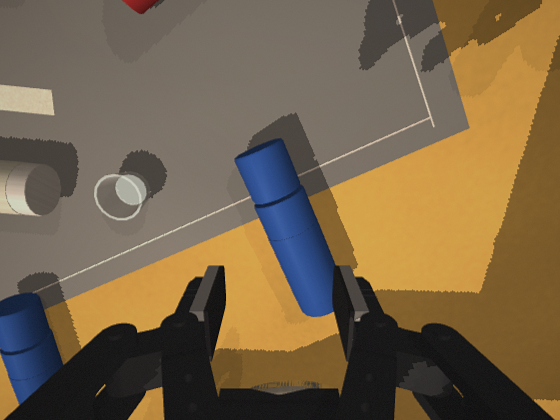

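The wrist view shows the arm partway, over the blue can at (285,220). The target can's end is at (30,190). I continue toward it.

Request:
servo_tool(steps=[{"x":13,"y":31,"z":0,"yaw":-1},{"x":28,"y":66,"z":0,"yaw":-2},{"x":43,"y":101,"z":0,"yaw":-3},{"x":58,"y":136,"z":0,"yaw":-4},{"x":73,"y":171,"z":0,"yaw":-4},{"x":88,"y":206,"z":0,"yaw":-4},{"x":103,"y":241,"z":-20,"yaw":-4},{"x":118,"y":276,"z":-40,"yaw":-4},{"x":128,"y":300,"z":-65,"yaw":-4},{"x":130,"y":306,"z":-85,"yaw":-4},{"x":130,"y":306,"z":-95,"yaw":-4},{"x":130,"y":306,"z":-100,"yaw":-4}])

```text
time: 3.2
ee_pos: [0.3537, -0.14, 0.1624]
tcp_rot: [-174.5, 0.3, -25.3]
wrist_force: [0.2, -0.5, 0.6]
opening: 0.0502
```

```bash
cat >> h.py <<'E'
from scipy.spatial.transform import Rotation as Ro
def wcloud(d,pos,rot):
    c=camera_params("wrist");K=c["intrinsics"];H=c["hand_eye"]
    v,u=np.mgrid[:d.shape[0],:d.shape[1]]
    P=np.stack([(u-K[0,2])/K[0,0]*d,(v-K[1,2])/K[1,1]*d,d],-1)
    T=P@H[:3,:3].T+H[:3,3]
    return T@Ro.from_euler("xyz",rot,degrees=True).as_matrix().T+pos
n=np.array([np.cos(np.radians(-30.5)),np.sin(np.radians(-30.5))]);e=np.array([-n[1],n[0]])
def canmeas(W,d,rad=.12,c=None,zr=(.012,.06)):
    m=(d>0)&(W[...,2]>zr[0])&(W[...,2]<zr[1])&(np.hypot(W[...,0]-c[0],W[...,1]-c[1])<rad)
    k,l=cv2.connectedComponents(m.astype(np.uint8))
    if k<2: return None
    j=max(range(1,k),key=lambda i:(l==i).sum());P=W[l==j]
    return P,rect(P[:,:2])
tape=np.array([.5716,.1041])
def shot(n_,name):
    o=get_obs();p,d=camera(n_);cv2.imwrite(f"pics/{name}.png",p[:,:,::-1])
    W=wcloud(d,o["ee_pos"],o["tcp_rot"]) if n_=="wrist" else cloud(n_,d)
    print(n_,"t",round(o["time"],2),"tcp",o["ee_pos"].round(4),"rot",o["tcp_rot"].round(2),"F",o["wrist_force"].round(1))
    return p,d,W,o
E
python3 - <<'E'
from h import *
p,d,W,o=shot("wrist","w3")
print(W[d>0][:,2].min())
P,R=canmeas(W,d,c=[.498,.147]);print("tall",R,np.percentile(P[:,2],[2,98]))
m=(p.astype(int).min(-1)>130)&(np.abs(W[...,2])<.008)&(d>0)
k,l,st,_=cv2.connectedComponentsWithStats(m.astype(np.uint8))
j=1+st[1:,4].argmax();print("tape",rect(W[l==j][:,:2]),st[j])
E
```

```text
wrist t 3.2 tcp [ 0.3537 -0.14    0.1624] rot [-174.51    0.32  -25.33] F [ 0.2 -0.5  0.6]
-0.0029475181571763653
tall ((458.4304504394531, 74.5999984741211), (18.894067764282227, 52.5600700378418), 69.62876892089844) [0.01302737 0.04589909]
tape ((532.9480590820312, 39.17027282714844), (29.13392448425293, 24.049463272094727), 59.31673049926758) [  0  72  32  33 875]
```

View pics/w3.png

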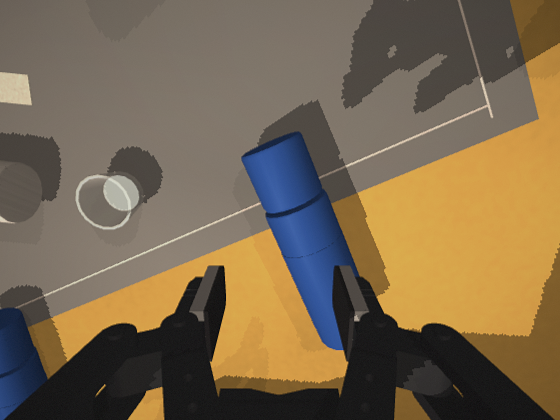

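The arm barely moved in xy and the tool is rolling over, so a joint limit is likely.

Run:
```python
from h import *
o=get_obs();print(o["q"].round(2),o["qd"].round(2))
```

```text
[-25.39 -19.15 -21.98  87.59   5.49 179.94] [ 0.02  0.16  1.4   1.7  -0.11 -0.04]
```

q6 is at its 180° limit, because it decreases as yaw increases. I'll take the equivalent jaw direction, yaw about 151, by turning the other way.

Request:
servo_tool(steps=[{"x":0,"y":0,"z":15,"yaw":8},{"x":4,"y":9,"z":35,"yaw":18},{"x":13,"y":28,"z":40,"yaw":28},{"x":25,"y":53,"z":40,"yaw":38},{"x":37,"y":79,"z":40,"yaw":48},{"x":49,"y":105,"z":40,"yaw":58},{"x":61,"y":131,"z":40,"yaw":68},{"x":73,"y":157,"z":40,"yaw":78},{"x":85,"y":183,"z":40,"yaw":88},{"x":97,"y":208,"z":40,"yaw":98},{"x":108,"y":232,"z":40,"yaw":108},{"x":118,"y":253,"z":40,"yaw":117}])

```text
time: 4.75
ee_pos: [0.4717, 0.1141, 0.201]
tcp_rot: [-174.5, 0.4, 92.0]
wrist_force: [0.4, 0.7, 0.5]
opening: 0.0499
```

Run:
```python
from h import *
o=get_obs();print(o["q"].round(2),o["qd"].round(2),o["tcp_rot"])
```

```text
[ 13.24   0.65  -0.42  94.39   0.67 101.23] [ 20.08  16.37  16.29   0.77  -4.87 -50.74] [-174.50939216    0.4119036    92.00303775]
```

The tilt of about 5.5° about tool x picked up at the joint limit persists, and open jaws along the can would then sit unevenly. So I'll use closed fingers with the jaw axis along the rolling direction (yaw about 60). That keeps the contact line level along the can, with the slope only along the roll.

Request:
servo_tool(steps=[{"x":5,"y":12,"z":0,"yaw":0},{"x":10,"y":20,"z":-10,"yaw":-6},{"x":15,"y":28,"z":-30,"yaw":-14},{"x":20,"y":37,"z":-50,"yaw":-22},{"x":20,"y":37,"z":-70,"yaw":-29},{"x":20,"y":37,"z":-90,"yaw":-32},{"x":20,"y":37,"z":-103,"yaw":-32},{"x":20,"y":37,"z":-110,"yaw":-32},{"x":20,"y":37,"z":-110,"yaw":-32}], grip=0)

```text
time: 5.88
ee_pos: [0.4917, 0.1511, 0.091]
tcp_rot: [-174.5, 0.4, 60.0]
wrist_force: [0.1, -0.4, 0.2]
opening: 0.0001
```

Run:
```python
from h import *
p,d,W,o=shot("wrist","w4")
print(o["q"].round(1),o["opening"])
P,R=canmeas(W,d,c=[.498,.147]);print("tall",R,np.percentile(P[:,2],[2,98]))
p,d,W,o=shot("side","s4")
```

```text
wrist t 5.88 tcp [0.4917 0.1511 0.091 ] rot [-174.5     0.42   60.  ] F [ 0.1 -0.4  0.2]
[ 15.2   4.1  -9.   81.1   3.6 135.1] 0.00010292874474902531
tall ((507.9398498535156, 165.39804077148438), (134.93421936035156, 52.09303283691406), 60.67308044433594) [0.03267183 0.05214219]
side t 5.92 tcp [0.4919 0.1512 0.0914] rot [-174.52    0.39   60.  ] F [-0.1  0.3  0.6]
```

View pics/w4.png

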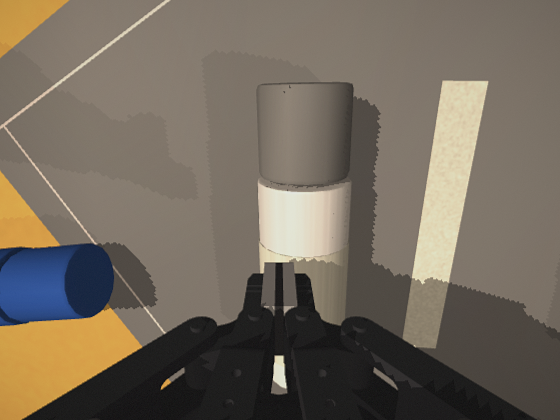

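View pics/s4.png

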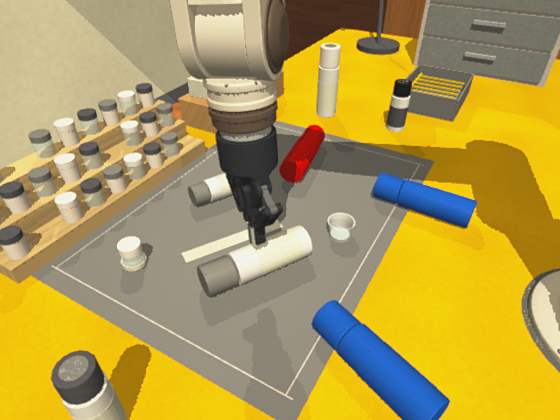

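The wrist view shows the can at about (305,130–350), with the closed tips at (280,265) just behind its crown and the tape at (450,210). The side view agrees. Now I'll probe down for contact.

Request:
servo_tool(steps=[{"x":0,"y":0,"z":-10,"yaw":0},{"x":0,"y":0,"z":-14,"yaw":0},{"x":0,"y":0,"z":-15,"yaw":0},{"x":0,"y":0,"z":-15,"yaw":0}])

```text
time: 6.48
ee_pos: [0.492, 0.1513, 0.0766]
tcp_rot: [-174.5, 0.4, 60.0]
wrist_force: [0.8, 0.2, -0.7]
opening: 0.0003
```

Request:
servo_tool(steps=[{"x":0,"y":0,"z":-1,"yaw":0},{"x":0,"y":0,"z":-1.5,"yaw":0},{"x":0,"y":0,"z":-1.5,"yaw":0}])

```text
time: 6.85
ee_pos: [0.492, 0.1512, 0.0751]
tcp_rot: [-174.5, 0.4, 60.0]
wrist_force: [0.0, -0.1, -0.9]
opening: -0.0
```

Request:
servo_tool(steps=[{"x":0,"y":0,"z":-1,"yaw":0},{"x":0,"y":0,"z":-1,"yaw":0}])

```text
time: 7.1
ee_pos: [0.4921, 0.1513, 0.0743]
tcp_rot: [-174.5, 0.4, 60.0]
wrist_force: [-0.4, -0.4, 0.8]
opening: -0.0002
```

Request:
servo_tool(steps=[{"x":0,"y":0,"z":-1,"yaw":0},{"x":0,"y":0,"z":-1,"yaw":0}])

```text
time: 7.35
ee_pos: [0.4923, 0.1512, 0.074]
tcp_rot: [-174.6, 0.3, 60.0]
wrist_force: [-1.9, -0.9, 6.1]
opening: -0.0001
```

Contact is at TCP z of about 74 mm with 6 N. First stroke: 40 mm along the roll direction.

Request:
servo_tool(steps=[{"x":1.7,"y":-1,"z":-1,"yaw":0},{"x":5.2,"y":-3,"z":-1.1,"yaw":0},{"x":9.5,"y":-5.5,"z":-1.3,"yaw":0},{"x":14.3,"y":-8.3,"z":-1.5,"yaw":0},{"x":19,"y":-11,"z":-1.6,"yaw":0},{"x":23.8,"y":-13.8,"z":-1.8,"yaw":0},{"x":28.5,"y":-16.5,"z":-2,"yaw":0},{"x":32.5,"y":-18.8,"z":-2.2,"yaw":0},{"x":34.6,"y":-20,"z":-2.3,"yaw":0},{"x":34.6,"y":-20,"z":-2.3,"yaw":0}])

```text
time: 8.6
ee_pos: [0.5279, 0.1313, 0.0728]
tcp_rot: [-174.7, 0.2, 60.0]
wrist_force: [-0.1, 0.2, 7.7]
opening: 0.0
```

```bash
cat >> h.py <<'E'
def wcan(name,c):
    p,d,W,o=shot("wrist",name)
    r=canmeas(W,d,c=c)
    if r is None: return print("none")
    P,R=r
    q=P[:,:2]-tape
    s=q@e; x=q@n
    # axis: midpoint across of silhouettes along slices away from fingers
    A=[]
    for a in np.arange(s.min()+.006,s.max()-.006,.005):
        k=(s>=a)&(s<a+.005)
        if k.sum()>20:
            xx=x[k];zz=P[k,2]
            A.append((a,xx.min(),xx.max(),np.median(xx[zz>zz.max()-.0004])))
    A=np.array(A)*1000
    w=A[:,2]-A[:,1];g=np.abs(w-52)<4
    mid=(A[g,1]+A[g,2])/2
    pf=np.polyfit(A[g,0],mid,1)
    print("axis offset from tape line: at s=0",pf[1].round(2),"mm slope deg",np.degrees(pf[0]).round(2),"s range",(s.min()*1e3).round(1),(s.max()*1e3).round(1),"widths",w[g].mean().round(1),g.sum())
    t=o["ee_pos"][:2]-tape;print("tcp n,s mm",(t@n*1e3).round(1),(t@e*1e3).round(1))
E
python3 -c "
from h import *
wcan('w5',[.517,.136])"
```

```text
wrist t 8.6 tcp [0.5279 0.1313 0.0728] rot [-174.69    0.24   59.98] F [-0.1  0.2  7.7]
axis offset from tape line: at s=0 -63.94 mm slope deg -2.02 s range -37.9 88.9 widths 49.5 19
tcp n,s mm -51.5 1.3
```

View pics/w5.png

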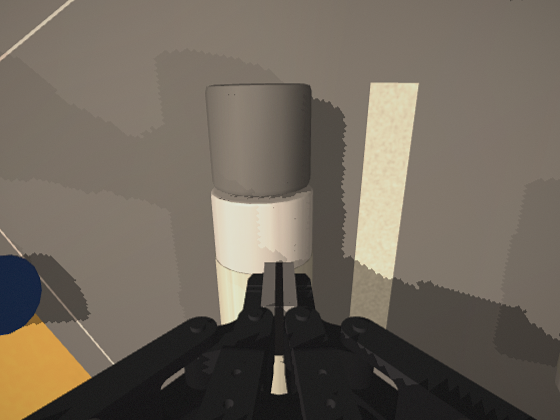

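The can rolled about 21 mm, with its axis now about 64 mm before the tape line, and the tip at (280,270) is near its front side. I'll lift, step back and press again.

Request:
servo_tool(steps=[{"x":0,"y":0,"z":5,"yaw":0},{"x":-6,"y":3.5,"z":7,"yaw":0},{"x":-18,"y":10.5,"z":7,"yaw":0},{"x":-18,"y":10.5,"z":7,"yaw":0},{"x":-18,"y":10.5,"z":3,"yaw":0},{"x":-18,"y":10.5,"z":1.4,"yaw":0},{"x":-18,"y":10.5,"z":0.6,"yaw":0},{"x":-18,"y":10.5,"z":0.4,"yaw":0}])

```text
time: 9.65
ee_pos: [0.5102, 0.1417, 0.0739]
tcp_rot: [-174.7, 0.2, 60.0]
wrist_force: [-2.5, -1.5, 7.7]
opening: 0.0001
```

Request:
servo_tool(steps=[{"x":1.7,"y":-1,"z":-1,"yaw":0},{"x":5.2,"y":-3,"z":-1.1,"yaw":0},{"x":9.5,"y":-5.5,"z":-1.3,"yaw":0},{"x":14.3,"y":-8.3,"z":-1.5,"yaw":0},{"x":19,"y":-11,"z":-1.6,"yaw":0},{"x":23.8,"y":-13.8,"z":-1.8,"yaw":0},{"x":28.5,"y":-16.5,"z":-2,"yaw":0},{"x":32.5,"y":-18.8,"z":-2.2,"yaw":0},{"x":34.6,"y":-20,"z":-2.3,"yaw":0},{"x":34.6,"y":-20,"z":-2.3,"yaw":0}])

```text
time: 10.9
ee_pos: [0.5461, 0.1216, 0.0728]
tcp_rot: [-174.9, 0.1, 59.9]
wrist_force: [1.0, 0.8, 7.9]
opening: -0.0001
```

```bash
python3 -c "
from h import *
wcan('w6',[.535,.126])"
```

```text
wrist t 10.9 tcp [0.5461 0.1216 0.0728] rot [-1.7485e+02  1.1000e-01  5.9940e+01] F [1.  0.8 7.9]
axis offset from tape line: at s=0 -43.74 mm slope deg -1.57 s range -36.4 89.4 widths 50.7 13
tcp n,s mm -30.9 2.2
```

Request:
servo_tool(steps=[{"x":0,"y":0,"z":5,"yaw":0},{"x":-6,"y":3.5,"z":7,"yaw":0},{"x":-18.5,"y":10.2,"z":7,"yaw":0},{"x":-18.5,"y":10.2,"z":7,"yaw":0},{"x":-18.5,"y":10.2,"z":3,"yaw":0},{"x":-18.5,"y":10.2,"z":1.4,"yaw":0},{"x":-18.5,"y":10.2,"z":0.6,"yaw":0},{"x":-18.5,"y":10.2,"z":0.4,"yaw":0}])

```text
time: 11.95
ee_pos: [0.5279, 0.1317, 0.0739]
tcp_rot: [-174.9, 0.1, 59.9]
wrist_force: [-1.7, -1.0, 6.7]
opening: -0.0001
```

Request:
servo_tool(steps=[{"x":1.7,"y":-1,"z":-1,"yaw":0},{"x":5.2,"y":-3,"z":-1.1,"yaw":0},{"x":9.5,"y":-5.5,"z":-1.3,"yaw":0},{"x":14.3,"y":-8.3,"z":-1.5,"yaw":0},{"x":19,"y":-11,"z":-1.6,"yaw":0},{"x":23.8,"y":-13.8,"z":-1.8,"yaw":0},{"x":28.5,"y":-16.5,"z":-2,"yaw":0},{"x":32.5,"y":-18.8,"z":-2.2,"yaw":0},{"x":34.6,"y":-20,"z":-2.3,"yaw":0},{"x":34.6,"y":-20,"z":-2.3,"yaw":0}])

```text
time: 13.2
ee_pos: [0.5638, 0.1116, 0.0729]
tcp_rot: [-175.0, -0.0, 59.9]
wrist_force: [1.1, -1.3, 9.1]
opening: -0.0002
```

```bash
python3 -c "
from h import *
wcan('w7',[.552,.116])"
```

```text
wrist t 13.2 tcp [0.5638 0.1116 0.0729] rot [-1.7502e+02 -2.0000e-02  5.9900e+01] F [ 1.1 -1.3  9.1]
axis offset from tape line: at s=0 -22.75 mm slope deg -1.54 s range -38.1 89.9 widths 50.7 13
tcp n,s mm -10.6 2.5
```

Request:
servo_tool(steps=[{"x":0,"y":0,"z":5,"yaw":0},{"x":-6,"y":3.5,"z":7,"yaw":0},{"x":-18.5,"y":10.2,"z":7,"yaw":0},{"x":-18.5,"y":10.2,"z":7,"yaw":0},{"x":-18.5,"y":10.2,"z":3,"yaw":0},{"x":-18.5,"y":10.2,"z":1.4,"yaw":0},{"x":-18.5,"y":10.2,"z":0.6,"yaw":0},{"x":-18.5,"y":10.2,"z":0.4,"yaw":0}])

```text
time: 14.25
ee_pos: [0.5455, 0.1217, 0.0738]
tcp_rot: [-175.0, -0.0, 59.9]
wrist_force: [-0.4, -1.1, 5.0]
opening: 0.0002
```

Request:
servo_tool(steps=[{"x":1.7,"y":-1,"z":-1,"yaw":0},{"x":5.2,"y":-3,"z":-1.1,"yaw":0},{"x":9.5,"y":-5.5,"z":-1.3,"yaw":0},{"x":14.3,"y":-8.3,"z":-1.5,"yaw":0},{"x":19,"y":-11,"z":-1.6,"yaw":0},{"x":23.8,"y":-13.8,"z":-1.8,"yaw":0},{"x":28,"y":-16.2,"z":-1.9,"yaw":0},{"x":30,"y":-17.3,"z":-2,"yaw":0},{"x":30,"y":-17.3,"z":-2,"yaw":0},{"x":30,"y":-17.3,"z":6,"yaw":0},{"x":10,"y":-5,"z":30,"yaw":0},{"x":-20,"y":15,"z":60,"yaw":0}])

```text
time: 15.75
ee_pos: [0.5249, 0.1365, 0.1337]
tcp_rot: [-175.0, 0.0, 59.8]
wrist_force: [-0.1, 1.2, 0.9]
opening: 0.0001
```

```bash
python3 -c "
from h import *
wcan('w8',[.567,.108])
p,d,W,o=shot('top','t8')
P,R=canmeas(W,d,c=[.567,.108]);print(R)
p,d,W,o=shot('side','s8')
"
```

```text
wrist t 15.75 tcp [0.5249 0.1365 0.1337] rot [-1.7497e+02  4.0000e-02  5.9810e+01] F [-0.1  1.2  0.9]
axis offset from tape line: at s=0 -6.21 mm slope deg -1.29 s range -82.6 90.3 widths 50.1 32
tcp n,s mm -56.7 4.2
top t 15.8 tcp [0.5231 0.1388 0.1387] rot [-1.7509e+02 -1.7000e-01  5.9900e+01] F [2.8 2.5 4.1]
((549.4467163085938, 74.91796875), (98.76866149902344, 52.62460708618164), 60.78269958496094)
side t 15.85 tcp [0.5248 0.1381 0.1374] rot [-175.19   -0.21   59.97] F [ 0.3  0.7 -0.1]
```

View pics/w8.png

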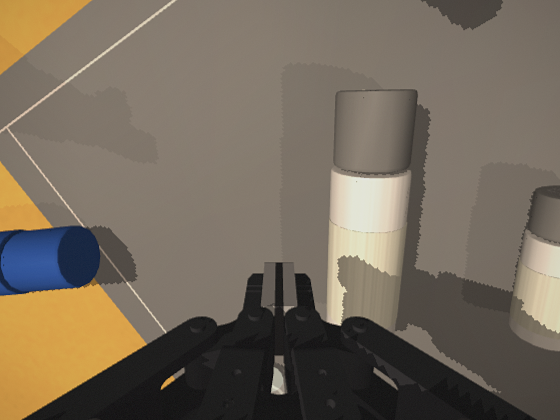

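View pics/t8.png

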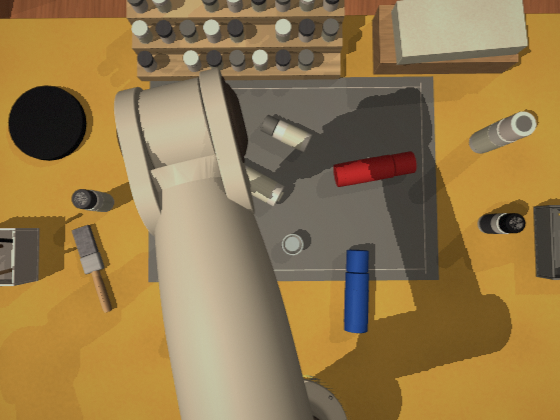

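The wrist view shows the can covering the tape, with its axis near (370,230) and the short can undisturbed at (545,260). The top view shows the can's near end at (270,187). Both measurements put the axis about 5–6 mm short of the line. One more short stroke is needed.

Request:
servo_tool(steps=[{"x":5,"y":-3,"z":0,"yaw":0},{"x":16,"y":-11,"z":0,"yaw":0},{"x":28,"y":-19,"z":-10,"yaw":0},{"x":38,"y":-26,"z":-25,"yaw":0},{"x":42,"y":-29,"z":-40,"yaw":0},{"x":42,"y":-29,"z":-52,"yaw":0},{"x":42,"y":-29,"z":-58,"yaw":0},{"x":42,"y":-29,"z":-61,"yaw":0},{"x":42,"y":-29,"z":-62.5,"yaw":0},{"x":42,"y":-29,"z":-63.5,"yaw":0},{"x":42,"y":-29,"z":-64,"yaw":0}])

```text
time: 17.27
ee_pos: [0.5684, 0.1082, 0.0741]
tcp_rot: [-175.4, -0.2, 60.0]
wrist_force: [-0.5, -4.5, 13.5]
opening: 0.0001
```

Request:
servo_tool(steps=[{"x":1,"y":-0.6,"z":-0.8,"yaw":0},{"x":3,"y":-1.8,"z":-0.9,"yaw":0},{"x":5.3,"y":-3.1,"z":-1,"yaw":0},{"x":7.6,"y":-4.5,"z":-1.1,"yaw":0},{"x":9.2,"y":-5.4,"z":-1.2,"yaw":0},{"x":9.2,"y":-5.4,"z":-1.2,"yaw":0},{"x":9.2,"y":-5.4,"z":-1.2,"yaw":0},{"x":9.2,"y":-5.4,"z":5,"yaw":0},{"x":0,"y":0,"z":25,"yaw":0},{"x":-20,"y":15,"z":50,"yaw":0},{"x":-45,"y":33,"z":75,"yaw":0},{"x":-75,"y":60,"z":100,"yaw":0}])

```text
time: 18.77
ee_pos: [0.4922, 0.1686, 0.1761]
tcp_rot: [-175.4, -0.3, 59.9]
wrist_force: [0.4, 0.9, 0.2]
opening: -0.0001
```

```bash
python3 -c "
from h import *
wcan('w9',[.571,.104])
p,d,W,o=shot('top','t9')
P,R=canmeas(W,d,c=[.571,.104]);print(R)
q=(np.array(R[0])/1e3-tape)*1e3;print(q@n,q@e)
"
```

```text
wrist t 18.77 tcp [0.4922 0.1686 0.1761] rot [-175.39   -0.26   59.91] F [0.4 0.9 0.2]
axis offset from tape line: at s=0 -1.87 mm slope deg -1.17 s range -86.1 90.8 widths 49.6 20
tcp n,s mm -101.1 15.3
top t 18.82 tcp [0.4902 0.1714 0.18  ] rot [-175.44   -0.45   60.02] F [1.8 3.3 4.1]
((572.578369140625, 106.20708465576172), (175.84390258789062, 52.39098358154297), 60.97184753417969)
-0.22643491556631323 2.312085454927269
```

View pics/w9.png

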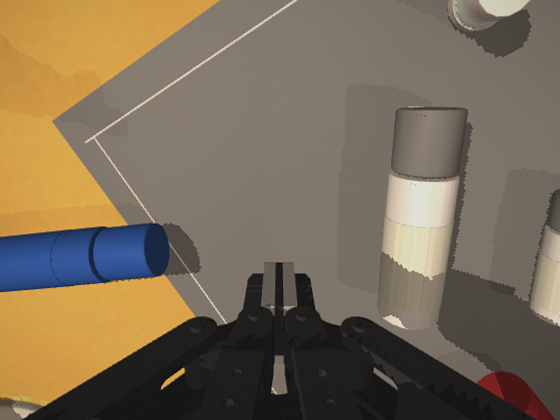

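The wrist view shows the can at (425,215), covering the tape. The top camera puts it 0.2 mm off the line and 2.3 mm along it. One last check is whether it is at rest and whether the short can stayed put.

```bash
python3 -c "
from h import *
p,d,W,o=shot('top','t10')
P,R=canmeas(W,d,c=[.571,.104]);print('tall',R)
P,R=canmeas(W,d,c=[.669,.015],rad=.085);print('short',R)
p,d,W,o=shot('side','s10')
"
```

```text
top t 18.88 tcp [0.4918 0.1704 0.1787] rot [-175.52   -0.46   60.1 ] F [ 0.8 -0.1  0. ]
tall ((572.5498046875, 106.23175048828125), (175.88894653320312, 52.23604202270508), 60.929813385009766)
short ((669.296630859375, 14.860240936279297), (109.64083099365234, 44.53712463378906), 63.358097076416016)
side t 18.93 tcp [0.4927 0.1695 0.177 ] rot [-175.5    -0.39   60.09] F [0.5 0.3 0. ]
```

View pics/t10.png

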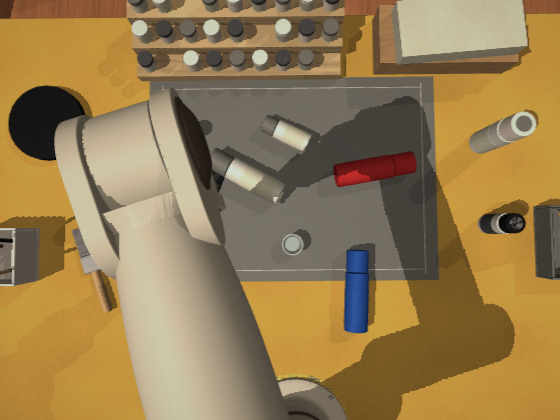

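View pics/s10.png

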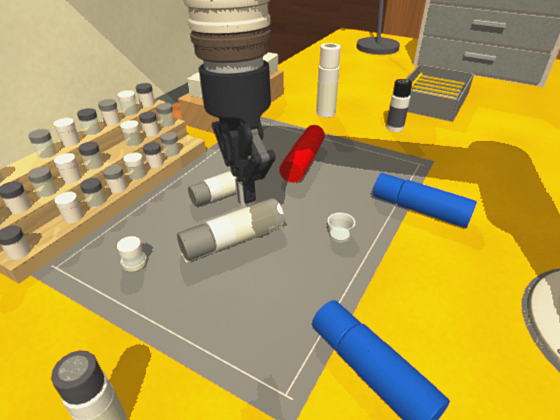

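The tall can rests on the tape at (248,176) in the top view, and the side view shows it clear of the gripper. The short can is still at (286,133).

```bash
python3 -c "
from workcell import *
print(job_done())"
```

```text
the job is handed in; nothing more can be done
None
```

The tall can now rests on the tape, rolled there and not picked up. I used five strokes with the closed fingertips pressing on its top, at about 5–14 N. In the three full strokes I measured, it moved half the tool's travel, so it rolled without skidding. I handed the job in at about 19 s with the gripper clear.

**Last checks (top camera):**
- **Position:** the can's axis is about 0.2 mm off the tape's centre line and about 2 mm off centre along it. The can was at rest in two successive pictures.
- **Angle:** it lies about 1.4° off the tape's direction, about as it started; I did not correct this.
- **Short can:** it is within 0.2 mm of where it was.

**What disagreed or went wrong:**
- **Wrist camera:** it puts the axis 1.9 mm short of the line, against 0.2 mm from the top camera. Its view was partly blocked by the fingers, and 2 mm is about the calibration limit.
- **Refused move:** my first move call was rejected because its rows lacked a key.
- **Joint limit:** an early approach ran the last joint to its limit and left the tool tilted about 5°. I worked around this by turning the jaws along the rolling direction.

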